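Mist the stuck seal and crack the paint box lid ajar

ROBOT

A 6-joint arm with a two-finger parallel gripper is mounted at the origin on the work surface. World frame = base frame: x ahead of the robot, y to its left, z up, the work surface at z = 0. Lengths are in mm, angles in rad, forces in N, time in s.
With the tool pointing down it reaches from about 400 to 925 mm from the base axis. Payload 12.5 kg.
Tool frame: the origin (TCP) lies on the centre line of the jaws, within the pads' length; the fingertips stand 8 mm ahead of it and the grasp point (between the pads) lies 11 mm behind it; z points along the fingers, y is the direction in which the jaws open and shut (so a half turn about z gives the same grasp; the last joint's range is limited). The gripper opens to 95 mm and grips with 3 to 60 N. Pads are 20 mm wide; open, the fingers measure 119 mm over their backs; the gripper's body (75 mm by 180 mm) begins 59 mm behind the grasp point.
Start: joints at [-1.311, 0.491, 1.559, -0, 1.092, -0.106], TCP at [223.584, -583.658, 222.661] pointing down, gripper open.
Joint ranges: [-3.1, 3.1], [-0.84, 2.19], [0.05, 2.79], [-1.13, 4.28], [0.06, 2.93], [-2.69, 2.69]. Speed limits (rad/s): [2.22, 2.22, 2.79, 3.14, 3.14, 3.14].

INTERFACE

Orientations are given as a unit quaternion [x, y, z, w].
In Python, from cell import env, grab_frame gives the robot as it stands.
- The arm moves only by the tool play_rows, never from a script. Its argument "commands" is text: rows parted by semicolons, each of 6 numbers parted by spaces: the shift along the tool's x, y, z in mm, then the turn, a rotation vector about the tool's x, y, z in degrees. In form: dx dy dz rx ry rz; .... A call has exactly 8 rows; each row shifts and turns the commanded pose from where the row before left it, along the tool's axes as they then stand; what a row does not reach is not made up. A row lasts 1/12 s, in which the tool goes at most 41.7 mm and 7.16 degrees, less where a joint would pass 70% of its speed; a pose out of reach is approached as far as the arm can. A call with a gripper value outside its range is refused whole. "claw" is the opening, from -1 (shut) to 1 (fully open), set as the call begins (left out, the last holds). The fingers move at their own pace and stop on an object; "newtons" is the grip in N (left out, the last holds). Time passes only in rows, so rows that do not move let the fingers close, or fill a call up. It gives the time, the measured TCP pose, the force and the opening at its end, in the units of the state.
- env.get_state(): the state, without advancing time (a new reading comes with each control period).
- grab_frame(name): name is "side" or "top" or "wrist"; returns a dict with "color" (400x640x3 uint8, red, green, blue), "depth" (400x640 float32, mm along the optical axis (not along the pixel's ray), 0 where there is no reading), "fx", "fy", "cx", "cy" (pixels), "world_to_cam" (4x4, takes a point from world to camera coordinates); the wrist camera has in their place "T_tool_cam" (4x4, takes a point from camera to tool coordinates, whose origin is the TCP and whose axes are the flange's). Camera axes: x right, y down, z forward; pixel columns grow to the right and rows downward; lengths in mm; the calibration is good to about 2 mm. A picture is of the moment at which its call begins: read the wrist's pose just before it.
- env.sign_off(): hands the job in, once; it reports no verdict.
The state is a dict: "clock": time; "q": joint angles; "joint_vel": joint speeds; "joint_efforts": joint torques, N m; "tcp_pos": TCP position; "eef_rot": TCP orientation; "force": force on the tool from outside, world axes, zero at the start; "wrist_torque": the same for the moment, N m; "finger_gap": opening from 0.0 (shut) to 1.0 (fully open).
Only numpy, scipy, OpenCV 4.12 (cv2) and the standard library are available. Lean on these libraries where they do the work, as an engineer would, in place of code of your own. Each camera call takes 0.05 s, during which the arm holds its last target. There are 200 camera calls.

TASK

The lid of the airtight paint box has stuck to its seal. Press the sprung cap of the mister beside it fully down for a moment and let it spring back up, so that the seal is wetted; then pull the lid by its grip until the seal gives way, without flinging it open, and hold it just ajar, with a gap of about 40 mm under its front edge. Finish while the fingers still hold the lid there, steady, and leave the water bottle, the jar and the phone undisturbed.

Things in the scene. Friction and masses are not known exactly. Their poses are not given: they have to be found in the camera images.
- paint_box: Fixed white plastic box, 170 mm deep (its x) by 220 mm wide (its y), rim gasket top at 74 mm above the table. Origin: centre of its underside, on the table; its -x side is the front (towards the robot at yaw 0), the lid is hinged along its +x rim, z up.
- lid (a joint): Opening angle of the lid in rad: 0 shut, grows as its front rises, stop 1.3. Gap under the front edge = 182 mm x sin(angle). Weighs 0.2 to 0.35 kg; falls if not held. Stuck: an upward pull of about 10 to 22 N at the grip starts it; the resistance dies away over the first 10 mm or so of rise at the front; from 0.1 rad only its weight acts (1 to 3 N at the grip). Let go, it drops to about 0.1 rad or shut.
- lid_handle (a point): Centre of the lid's grip, an upright grey plastic fin on the lid near its front: 14 mm thick (x), 44 mm wide (y), 34 mm tall. Lid shut, the lid's top face is 82 mm and the fin's top 116 mm above the table. The point is 18 mm above the lid's top face, 145 mm in front of the hinge axis and 26 mm above it. Axes turn with the lid: x to the hinge, y along the hinge, z out of the lid.
- lid_front (a point): Middle of the lower front edge of the lid, 182 mm in front of the hinge; the lid is a white plate 186 x 224 x 8 mm, standing 12 mm over the front of the box.
- lid_hinge (a point): Middle of the lid's hinge axis, at the box's far rim, 74 mm above the table; the axis runs along the box's y.
- mister: Fixed mister: aluminium canister 48 mm across in a dark steel foot 72 mm across, with a round white sprung cap on top. Beside the box on its +y side, nozzle pointing to the box. Origin: centre of the foot on the table.
- mister_top (a point): Centre of the flat top of the mister's cap: upright white cylinder 30 mm across, 22 mm tall, top 136 mm above the table when up; a thin grey nozzle sticks out 11 mm at its side.
- mister_cap (a joint): Travel of the mister's cap in m: 0 up, 0.008 fully down (straight down). Spring: starts to move at about 2 N, fully down at 6 N; springs back by itself.
- water_bottle: Loose clear greyish plastic water bottle, 62 mm across, 190 mm tall, standing on the -y side of the box. Bystander. Origin: centre of its underside.
- jar: Loose glass jar with a black lid, 64 mm across, 75 mm tall, standing on the -y side of the box. Bystander. Origin: centre of its underside.
- phone: Loose black phone lying flat on the table in front of the box, 75 x 150 x 9 mm. Bystander. Origin: centre of its underside.
Things that resemble listed ones, but are neither listed nor needed, are in the scene too. What is shaped like the mister but red is not meant.

How it is judged (in metres and radians):
On the way, in this order (a step that is already met when the one before it is completed fails the run):
1. the mister's cap is pressed fully down (past 6 of its 8 mm) (value of joint mister_cap above 0.006 m), for 0.1 s.
2. the mister's cap has sprung back up, lid still shut (value of joint mister_cap below 0.0015 m and value of joint lid below 0.03 rad), for 0.1 s.
3. the lid is broken free of its seal (value of joint lid above 0.11 rad).
At the end, for the whole second after the job is handed in: The lid stands ajar at 0.135 to 0.33 rad (a gap of about 25 to 59 mm under its front edge), steady (under 0.1 rad/s), carried by the fingers (contact over 0.5 N) and by no bystander; the mister's cap is up (value of joint lid between 0.135 and 0.33 rad and velocity of joint lid between -0.1 and 0.1 rad/s and contact force between the fingers and lid above 0.5 N and value of joint mister_cap below 0.0015 m and not (contact force between lid and water_bottle above 0.05 N) and not (contact force between lid and jar above 0.05 N) and not (contact force between lid and phone above 0.05 N)); the arm keeps its last pose, push and grip.
It fails at once if the lid is flung open past 0.6 rad (value of joint lid above 0.6 rad).
It fails at once if the water bottle is pushed over 20 mm away or tipped (distance of water_bottle from where it was at the start of the episode above 0.02 m or angle between water_bottle's own z axis and vertical above 0.35 rad).
It fails at once if the jar is pushed over 20 mm away or tipped (distance of jar from where it was at the start of the episode above 0.02 m or angle between jar's own z axis and vertical above 0.35 rad).
It fails at once if the phone is pushed over 20 mm away or tipped (distance of phone from where it was at the start of the episode above 0.02 m or angle between phone's own z axis and vertical above 0.35 rad).
It also fails if it takes over 42 s, if anything falls off the work surface, if the arm or the gripper's body presses on something with over 40 N, if the wrist force passes 120 N, or if a joint passes its speed limit or range.

## Working session

There is one attempt and no reset: what is moved stays moved. The work goes in short steps, Python scripts to look and compute and a tool call to move; the robot and the scene stay as the last step left them, time stands still between calls to the robot, and variables do not carry over. Pictures are saved under pics/ and viewed, about 8 in all and at most 12, crops included, and the job is handed in when it is done.

Besides the shell and the picture viewer there is one more tool, called after "Request:" as name(argument=value, ...) on one line, values as JSON. play_rows: Moves the arm, as the interface text tells. Its arguments: {"type":"object","properties":{"commands":{"type":"string"},"claw":{"type":"number"},"newtons":{"type":"number"}},"required":["commands"]}

```bash
mkdir -p pics; cat > h.py <<'E'
import numpy as np, cv2
from cell import env, grab_frame
def save(n,f): cv2.imwrite(f'pics/{n}.png',f['color'][:,:,::-1])
def world(f,u,v,d=None):
    d=f['depth'][int(v),int(u)] if d is None else d
    p=np.array([(u-f['cx'])/f['fx']*d,(v-f['cy'])/f['fy']*d,d,1])
    return (np.linalg.inv(f['world_to_cam'])@p)[:3]
E
python3 - <<'E'
from h import *
import pickle
fs={n:grab_frame(n) for n in('top','side')}
pickle.dump(fs,open('f.pkl','wb'))
for n in fs: save(n,fs[n])
print(env.get_state())
E
```

```text
{'clock': 0.1, 'q': array([-1.31058648e+00,  4.91465386e-01,  1.55940467e+00, -2.17815223e-05,
        1.09172290e+00, -1.05589868e-01]), 'joint_vel': array([-0.00353923, -0.00208702, -0.00316109, -0.00037098,  0.00142663,
        0.0011629 ]), 'joint_efforts': array([ 4.07891217e-03, -6.13621688e+01, -2.58604664e+01,  6.94548595e-02,
        4.70123102e-02, -6.30465638e-05]), 'tcp_pos': array([ 223.52498903, -583.42428667,  222.13567747]), 'eef_rot': array([ 9.83319360e-01,  1.81886739e-01, -4.82616855e-05, -4.97913309e-04]), 'force': array([0.52751163, 0.28984461, 0.25124509]), 'wrist_torque': array([-0.02253115,  0.00600753, -0.00979071]), 'finger_gap': 0.997801982347953}
```

View pics/top.png

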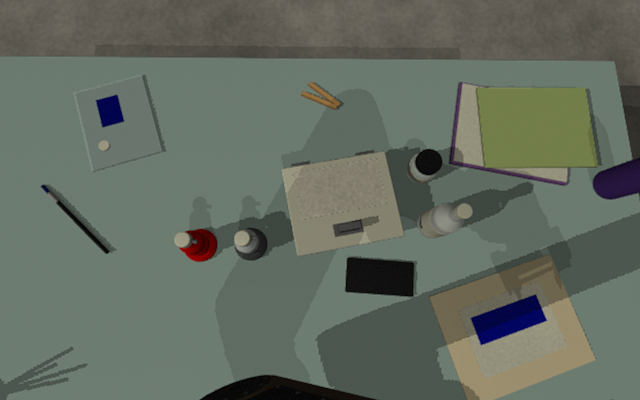

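View pics/side.png

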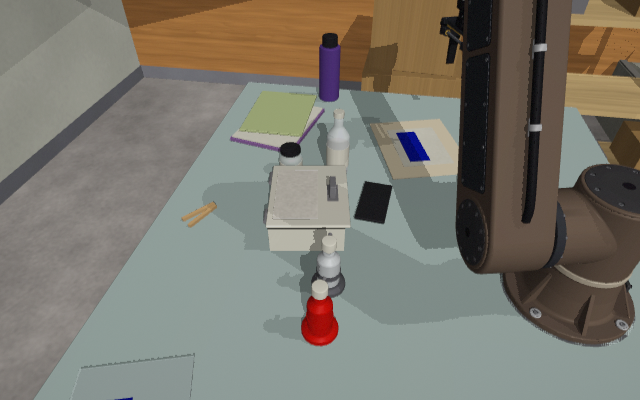

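The top view shows the box at about (343,203) with the grey fin at (348,227). Two things are mister-shaped: the grey aluminium one at (249,242) and the red one at (197,244). The grey one fits, since it is next to the box and not red. I'll confirm with a crop and take measurements.

```bash
python3 - <<'E'
from h import *
import pickle
fs=pickle.load(open('f.pkl','rb'));f=fs['top']
c=f['color'][140:270,170:420,::-1]; cv2.imwrite('pics/crop1.png',cv2.resize(c,None,fx=3.2,fy=3.2,interpolation=cv2.INTER_CUBIC))
def show(n,pts):
    for p in pts: print(n,p,world(fs[n],*p).round(1))
show('top',[(241,238),(243,237),(239,237),(348,227),(336,230),(360,224),(298,253),(401,235),(386,154),(284,170),(464,211),(430,162)])
# clouds by height
H,W=f['depth'].shape
u,v=np.meshgrid(np.arange(W),np.arange(H));d=f['depth']
P=np.stack([(u-f['cx'])/f['fx']*d,(v-f['cy'])/f['fy']*d,d,np.ones_like(d)],-1)@np.linalg.inv(f['world_to_cam']).T
def st(name,u0,u1,v0,v1,z0,z1):
    Q=P[v0:v1,u0:u1].reshape(-1,4);Q=Q[(Q[:,2]>z0)&(Q[:,2]<z1)]
    if len(Q): 
        r=cv2.minAreaRect(Q[:,:2].astype(np.float32)); print(name,len(Q),Q[:,:3].mean(0).round(1),r, Q[:,2].min(),Q[:,2].max())
st('cap',225,265,225,262,122,150)
st('fin',325,370,212,242,100,130)
st('lid',275,410,145,260,74,95)
st('bottle',410,480,195,245,150,200)
st('jar',405,445,145,185,60,90)
st('phone',340,420,250,300,4,15)
E
```

```text
top (241, 238) [489.9  69.3 132.9]
top (243, 237) [491.6  65.4 134.2]
top (239, 237) [491.5  72.6 135.4]
top (348, 227) [ 510.6 -134.4  113. ]
top (336, 230) [ 509.2 -114.    79.5]
top (360, 224) [ 516.1 -158.1  114.1]
top (298, 253) [463.8 -36.2  79.1]
top (401, 235) [ 496.9 -246.5   82.2]
top (386, 154) [ 698.3 -245.2   -2.3]
top (284, 170) [635.9  -8.6  81.7]
top (464, 211) [ 527.4 -335.   186.5]
top (430, 162) [ 654.7 -321.8   72.5]
cap 229 [489.1  66.2 132.9] ((487.4966125488281, 64.96566009521484), (37.10552978515625, 28.84446144104004), 65.64246368408203) 122.89754650326802 136.8443692098275
fin 176 [ 511.8 -136.1  113. ] ((512.6657104492188, -136.4927215576172), (14.340298652648926, 43.69857406616211), 10.29351806640625) 100.11090489637934 117.4231284093164
lid 9326 [ 566.7 -125.6   80.5] ((571.1512451171875, -126.97772216796875), (192.9114227294922, 224.3721160888672), 9.926158905029297) 74.0304581454568 93.23560922046943
bottle 295 [ 526.  -330.7  181.4] ((526.7273559570312, -333.45269775390625), (27.771621704101562, 26.755163192749023), 84.5698013305664) 150.58778914419588 191.40481903270688
jar 555 [ 654.9 -317.3   72.4] ((656.17333984375, -318.8265380859375), (54.54085159301758, 54.78996658325195), 43.10264587402344) 60.07172727848513 76.57456449123606
phone 2281 [ 412.7 -212.6    7.1] ((413.06396484375, -213.12721252441406), (149.71339416503906, 74.65204620361328), 84.76639556884766) 4.002211812275505 11.629593813012434
```

View pics/crop1.png

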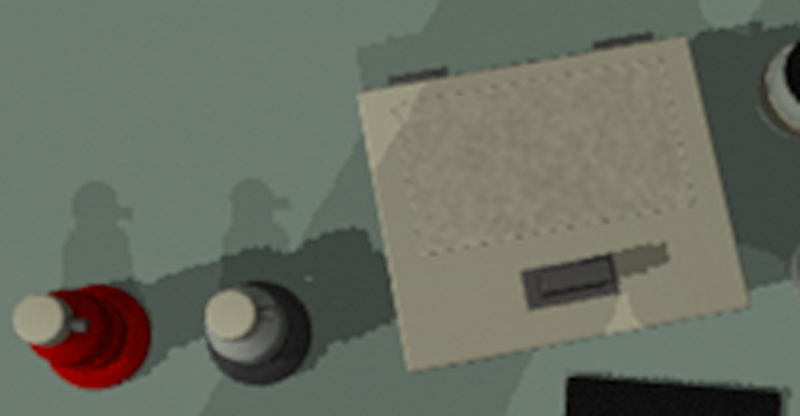

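The crop confirms it: grey canister with its white cap at crop (231,315), nozzle towards the box; the red one at crop (90,330) is not meant. The fin is at crop (570,281) and the box yaw is about +10°. First I turn the tool so the jaws lie along the box's x, with the fingers shut.

Request:
play_rows(commands="0 0 0 0 0 -5; 0 0 0 0 0 -5; 0 0 0 0 0 -5; 0 0 0 0 0 -5; 0 0 0 0 0 -5; 0 0 0 0 0 -5; 0 0 0 0 0 -5; 0 0 0 0 0 -5", claw=-1, newtons=20)

```text
clock: 0.77
tcp_pos: [223.5, -583.5, 222.3]
eef_rot: [0.861, 0.509, 0.0, -0.0]
force: [-0.6, 0.6, 0.8]
finger_gap: 0.494
```

Request:
play_rows(commands="0 0 0 0 0 -5; 0 0 0 0 0 -5; 0 0 0 0 0 -5; 0 0 0 0 0 -5; 0 0 0 0 0 -5; 0 0 0 0 0 -5; 0 0 0 0 0 -5; 0 0 0 0 0 -4")

```text
clock: 1.43
tcp_pos: [223.5, -583.5, 222.3]
eef_rot: [0.641, 0.767, 0.0, -0.0]
force: [-0.9, 0.2, 0.3]
finger_gap: 0.011
```

```bash
cat >> h.py <<'E'
from scipy.spatial.transform import Rotation as R
def delta(target,yaw=None):
    s=env.get_state(); r=R.from_quat(s['eef_rot']); m=r.as_matrix()
    print('clock',round(s['clock'],2),'tcp',s['tcp_pos'].round(1),'xyaw',np.degrees(np.arctan2(m[1,0],m[0,0])).round(2),'z',m[:,2].round(3),'F',s['force'].round(2),'gap',round(s['finger_gap'],3))
    print('tool delta',(m.T@(np.array(target)-s['tcp_pos'])).round(1))
E
python3 - <<'E'
from h import *
import pickle
f=pickle.load(open('f.pkl','rb'))['top']
def atz(u,v,z):
    a,b=world(f,u,v,500),world(f,u,v,1000); t=(z-a[2])/(b[2]-a[2]); return a+t*(b-a)
print('cap',atz(242.2,238.4,136))
u,v=np.meshgrid(np.arange(225,262),np.arange(225,262))
Q=np.array([world(f,a,b) for a,b in zip(u.ravel(),v.ravel())]);T=Q[Q[:,2]>133]
print(len(T),T.mean(0),cv2.minEnclosingCircle(T[:,:2].astype(np.float32)))
delta([489,67,200])
E
```

```text
cap [488.7921996   66.56031179 136.        ]
149 [486.86883022  64.03417038 162.54644694] ((456.0148010253906, 19.240503311157227), 72.73343658447266)
clock 1.43 tcp [ 223.5 -583.5  222.3] xyaw 100.22 z [-0.     0.001 -1.   ] F [-0.88  0.21  0.29] gap 0.011
tool delta [593.1 376.6  22.7]
```

Request:
play_rows(commands="25 16 0 0 0 0; 25 16 0 0 0 0; 25 16 0 0 0 0; 25 16 0 0 0 0; 25 16 0 0 0 0; 25 16 0 0 0 0; 25 16 0 0 0 0; 25 16 0 0 0 0")

```text
clock: 2.1
tcp_pos: [315.3, -363.1, 222.5]
eef_rot: [0.643, 0.766, 0.0, -0.0]
force: [1.0, 0.1, -0.0]
finger_gap: 0.006
```

Request:
play_rows(commands="25 16 0 0 0 0; 25 16 0 0 0 0; 25 16 0 0 0 0; 25 16 0 0 0 0; 25 16 0 0 0 0; 25 16 0 0 0 0; 25 16 0 0 0 0; 25 16 0 0 0 0")

```text
clock: 2.77
tcp_pos: [406.7, -144.0, 222.6]
eef_rot: [0.643, 0.766, -0.0, -0.0]
force: [1.0, -0.8, 0.7]
finger_gap: 0.004
```

Request:
play_rows(commands="25 15 4 0 0 0; 25 15 4 0 0 0; 25 15 4 0 0 0; 25 15 4 0 0 0; 25 15 4 0 0 0; 25 15 4 0 0 0; 25 15 4 0 0 0; 18 15 4 0 0 0")

```text
clock: 3.43
tcp_pos: [491.4, 67.5, 190.3]
eef_rot: [0.643, 0.766, -0.0, -0.0]
force: [0.4, -0.7, 0.7]
finger_gap: 0.007
```

```bash
python3 - <<'E'
from h import *
delta([489,67,160])
E
```

```text
clock 3.43 tcp [491.4  67.5 190.3] xyaw 100.0 z [-0.  0. -1.] F [ 0.36 -0.68  0.66] gap 0.007
tool delta [-0.1 -2.4 30.3]
```

Request:
play_rows(commands="0 -1 5 0 0 0; 0 -1 5 0 0 0; 0 0 5 0 0 0; 0 0 5 0 0 0; 0 0 5 0 0 0; 0 0 5 0 0 0; 0 0 0 0 0 0; 0 0 0 0 0 0")

```text
clock: 4.1
tcp_pos: [489.3, 64.7, 160.4]
eef_rot: [0.643, 0.766, -0.0, -0.0]
force: [0.2, 0.2, 0.1]
finger_gap: 0.004
```

```bash
python3 - <<'E'
from h import *
f=grab_frame('side'); g=grab_frame('wrist')
a=cv2.resize(f['color'][190:310,270:390],(480,480),interpolation=cv2.INTER_CUBIC)
b=cv2.resize(g['color'],(320,200)); c=np.zeros((480,320,3),np.uint8);c[:200]=b
cv2.imwrite('pics/press.png',np.hstack([a,c])[:,:,::-1])
delta([489,67,136])
E
```

```text
clock 4.2 tcp [489.5  64.9 160.8] xyaw 99.94 z [ 0. -0. -1.] F [-0.65 -0.24 -0.37] gap 0.008
tool delta [ 2.1 -0.2 24.8]
```

View pics/press.png

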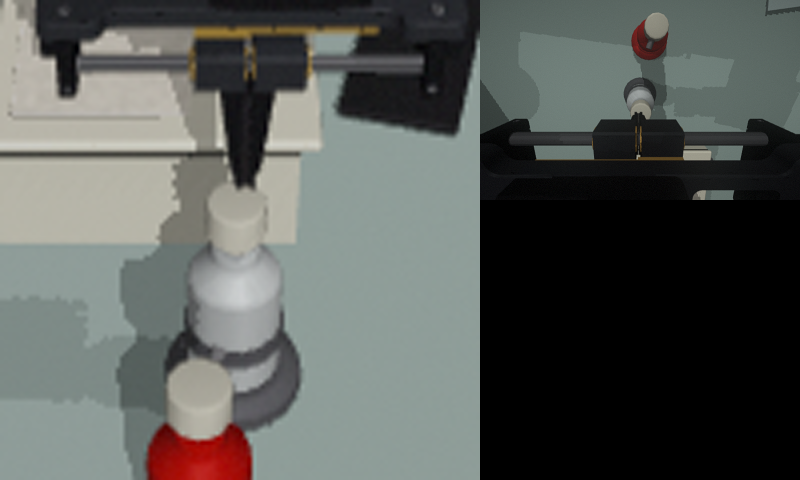

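The shut fingertips at crop (245,185) hang just over the white cap at (237,205), about 16 mm above it. I press now.

Request:
play_rows(commands="1 0 4 0 0 0; 1 0 4 0 0 0; 0 0 4 0 0 0; 0 0 4 0 0 0; 0 0 3 0 0 0; 0 0 2 0 0 0; 0 0 2 0 0 0; 0 0 2 0 0 0")

```text
clock: 4.87
tcp_pos: [489.1, 67.1, 135.8]
eef_rot: [0.643, 0.766, 0.0, 0.0]
force: [-8.2, 1.0, 33.9]
finger_gap: 0.004
```

Request:
play_rows(commands="0 0 0.5 0 0 0; 0 0 0.5 0 0 0; 0 0 0 0 0 0; 0 0 0 0 0 0; 0 0 0 0 0 0; 0 0 0 0 0 0; 0 0 0 0 0 0; 0 0 0 0 0 0")

```text
clock: 5.53
tcp_pos: [489.1, 67.1, 136.0]
eef_rot: [0.643, 0.766, 0.0, 0.0]
force: [-7.2, 1.2, 23.8]
finger_gap: 0.003
```

The 24 N is well beyond the 6 N spring force, so the cap is bottomed out. Next I release it, rise and go over to the fin.

Request:
play_rows(commands="0 0 -4 0 0 0; 0 0 -6 0 0 0; 0 0 -8 0 0 0; 0 0 -8 0 0 0; 0 0 -8 0 0 0; 0 0 -8 0 0 0; 0 0 -8 0 0 0; 0 0 0 0 0 0")

```text
clock: 6.2
tcp_pos: [489.6, 67.0, 186.3]
eef_rot: [0.643, 0.766, 0.001, 0.001]
force: [0.6, -0.7, 0.3]
finger_gap: 0.0
```

Request:
play_rows(commands="-25 -1.5 0 0 0 0; -26 -1.5 0 0 0 0; -26 -1.5 0 0 0 0; -26 -1.5 0 0 0 0; -26 -1.5 0 0 0 0; -26 -1.5 0 0 0 0; -26 -1.5 0 0 0 0; -24 -1.5 0 0 0 0", claw=0)

```text
clock: 6.87
tcp_pos: [512.6, -138.4, 184.5]
eef_rot: [0.643, 0.766, -0.0, -0.0]
force: [-0.8, 1.1, 0.4]
finger_gap: 0.484
```

```bash
python3 - <<'E'
from h import *
delta([513,-136.5,130])
s=env.get_state();g=grab_frame('wrist')
T=np.eye(4);T[:3,:3]=R.from_quat(s['eef_rot']).as_matrix();T[:3,3]=s['tcp_pos']
g['world_to_cam']=np.linalg.inv(T@g['T_tool_cam'])
d=g['depth'];v,u=np.nonzero(d>0)
P=np.c_[(u-g['cx'])/g['fx']*d[v,u],(v-g['cy'])/g['fy']*d[v,u],d[v,u],np.ones(len(u))]@(T@g['T_tool_cam']).T
for n,z0,z1 in(('fin',108,124),('lid',76,88)):
    k=(P[:,2]>z0)&(P[:,2]<z1)&(abs(P[:,0]-560)<150)&(abs(P[:,1]+136)<(40 if n=='fin' else 130))
    Q=P[k]; print(n,k.sum(),Q[:,:3].mean(0).round(1) if len(Q) else '', cv2.minAreaRect(Q[:,:2].astype(np.float32)) if len(Q) else '')
f=grab_frame('side')
a=cv2.resize(f['color'][150:310,270:390],(450,600),interpolation=cv2.INTER_CUBIC)
b=cv2.resize(g['color'],(350,219)); c=np.zeros((600,350,3),np.uint8);c[:219]=b
cv2.imwrite('pics/fin.png',np.hstack([a,c])[:,:,::-1])
E
```

```text
clock 6.87 tcp [ 512.6 -138.4  184.5] xyaw 99.95 z [-0. -0. -1.] F [-0.79  1.14  0.41] gap 0.484
tool delta [ 1.8  0.7 54.5]
fin 846 [ 514.4 -134.8  115.1] ((514.888671875, -136.166259765625), (13.284231185913086, 44.22749328613281), 9.854389190673828)
lid 35500 [560.6 -93.   81.9] ((572.511962890625, -125.35775756835938), (192.11911010742188, 222.31373596191406), 9.950021743774414)
```

View pics/fin.png

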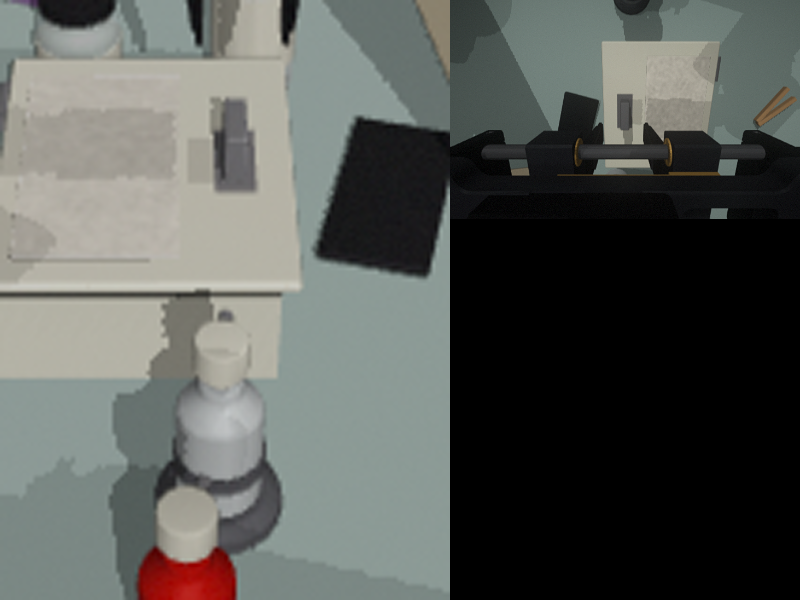

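The side crop shows the mister's cap back up at (220,350) and the lid shut with the fin at (235,145); the wrist view gives the fin centre as (514.5, -136.2) with yaw 9.9°. I descend over it and grip.

Request:
play_rows(commands="1 1 10 0 0 0; 1 1 10 0 0 0; 0 0 12 0 0 0; 0 0 12 0 0 0; 0 0 10 0 0 0; 0 0 10 0 0 0; 0 0 8 0 0 0; 0 0 8 0 0 0")

```text
clock: 7.63
tcp_pos: [514.3, -134.2, 103.7]
eef_rot: [0.643, 0.766, -0.0, -0.0]
force: [-0.4, 0.6, 0.3]
finger_gap: 0.501
```

Request:
play_rows(commands="0 0 3 0 0 0; 0 0 3 0 0 0; 0 0 3 0 0 0; 0 0 1 0 0 0; 0 0 0 0 0 0; 0 0 0 0 0 0; 0 0 0 0 0 0; 0 0 0 0 0 0")

```text
clock: 8.3
tcp_pos: [514.4, -134.7, 94.9]
eef_rot: [0.643, 0.766, 0.0, 0.0]
force: [-0.0, 0.1, 1.1]
finger_gap: 0.496
```

Request:
play_rows(commands="0 0 0 0 0 0; 0 0 0 0 0 0; 0 0 0 0 0 0; 0 0 0 0 0 0; 0 0 0 0 0 0; 0 0 0 0 0 0; 0 0 0 0 0 0; 0 0 0 0 0 0", claw=-1, newtons=55)

```text
clock: 8.97
tcp_pos: [514.5, -134.6, 94.6]
eef_rot: [0.643, 0.766, 0.0, 0.0]
force: [2.1, 1.1, -1.0]
finger_gap: 0.144
```

```bash
python3 - <<'E'
from h import *
delta([514.5,-136.2,94])
E
```

```text
clock 8.97 tcp [ 514.5 -134.6   94.6] xyaw 99.95 z [ 0. -0. -1.] F [ 2.06  1.09 -1.02] gap 0.144
tool delta [-1.5 -0.3  0.6]
```

Gripped, with a 13.7 mm opening that matches the fin. Now I pull along the hinge arc: per 0.005 rad, dz −0.73, dy +0.1, rx +0.29°.

Request:
play_rows(commands="0 0.1 -0.73 0.29 0 0; 0 0.1 -0.73 0.29 0 0; 0 0.1 -0.73 0.29 0 0; 0 0.1 -0.73 0.29 0 0; 0 0.1 -0.73 0.29 0 0; 0 0.1 -0.73 0.29 0 0; 0 0.1 -0.73 0.29 0 0; 0 0.1 -0.73 0.29 0 0")

```text
clock: 9.63
tcp_pos: [515.4, -134.4, 100.7]
eef_rot: [0.643, 0.766, -0.016, -0.013]
force: [6.1, 0.7, -11.6]
finger_gap: 0.144
```

Request:
play_rows(commands="0 0.1 -0.73 0.29 0 0; 0 0.1 -0.73 0.29 0 0; 0 0.1 -0.73 0.29 0 0; 0 0.1 -0.73 0.29 0 0; 0 0.1 -0.73 0.29 0 0; 0 0.1 -0.73 0.29 0 0; 0 0.1 -0.73 0.29 0 0; 0 0.1 -0.73 0.29 0 0")

```text
clock: 10.3
tcp_pos: [516.7, -134.2, 106.7]
eef_rot: [0.642, 0.765, -0.031, -0.026]
force: [6.1, 1.8, -7.4]
finger_gap: 0.142
```

Request:
play_rows(commands="0 0.2 -1.45 0.57 0 0; 0 0.2 -1.45 0.57 0 0; 0 0.2 -1.45 0.57 0 0; 0 0.2 -1.45 0.57 0 0; 0 0.2 -1.45 0.57 0 0; 0 0.2 -1.45 0.57 0 0; 0 0.2 -1.45 0.57 0 0; 0 0.2 -1.45 0.57 0 0")

```text
clock: 10.97
tcp_pos: [519.7, -133.7, 118.0]
eef_rot: [0.641, 0.763, -0.061, -0.051]
force: [7.1, 1.8, -8.7]
finger_gap: 0.142
```

Request:
play_rows(commands="0 0.2 -1.45 0.57 0 0; 0 0.2 -1.45 0.57 0 0; 0 0.2 -1.45 0.57 0 0; 0 0.2 -1.45 0.57 0 0; 0 0.2 -1.45 0.57 0 0; 0 0.2 -1.45 0.57 0 0; 0 0.1 -0.73 0.29 0 0; 0 0 0 0 0 0")

```text
clock: 11.63
tcp_pos: [522.7, -133.1, 126.9]
eef_rot: [0.639, 0.761, -0.086, -0.072]
force: [7.1, 0.6, -9.0]
finger_gap: 0.145
```

Request:
play_rows(commands="0 0 0 0 0 0; 0 0 0 0 0 0; 0 0 0 0 0 0; 0 0 0 0 0 0; 0 0 0 0 0 0; 0 0 0 0 0 0; 0 0 0 0 0 0; 0 0 0 0 0 0")

```text
clock: 12.3
tcp_pos: [522.7, -133.2, 126.8]
eef_rot: [0.639, 0.761, -0.086, -0.072]
force: [7.6, 1.2, -9.3]
finger_gap: 0.14
```

```bash
python3 - <<'E'
from h import *
delta([0,0,0])
f=grab_frame('side');save('end_raw',f)
cv2.imwrite('pics/end.png',cv2.resize(f['color'][100:300,230:430],(600,600),interpolation=cv2.INTER_CUBIC)[:,:,::-1])
# lid plane from the top camera: left/right parts of lid in box coordinates
t=grab_frame('top');d=t['depth'];v,u=np.mgrid[140:265,270:410];v=v.ravel();u=u.ravel();z=d[v,u]
P=(np.c_[(u-t['cx'])/t['fx']*z,(v-t['cy'])/t['fy']*z,z,np.ones(len(u))]@np.linalg.inv(t['world_to_cam']).T)[:,:3]
h=np.array([657,-111,74]);c,s=np.cos(np.radians(9.9)),np.sin(np.radians(9.9))
B=np.c_[(P-h)[:,0]*c+(P-h)[:,1]*s,-(P-h)[:,0]*s+(P-h)[:,1]*c,(P-h)[:,2]]
k=(z>0)&(B[:,0]<-20)&(B[:,0]>-165)&(abs(abs(B[:,1])-85)<20)&(B[:,2]>0)&(B[:,2]<65);Q=B[k]
a=np.polyfit(Q[:,0],Q[:,2],1);r=Q[:,2]-np.polyval(a,Q[:,0]);m=abs(r)<5
a=np.polyfit(Q[m,0],Q[m,2],1);print(k.sum(),m.sum(),'lid angle',-np.arctan(a[0]))
E
```

```text
clock 12.3 tcp [ 522.7 -133.2  126.8] xyaw 99.96 z [-0.219 -0.039 -0.975] F [ 7.64  1.2  -9.31] gap 0.14
tool delta [ 221.7 -451.3  233. ]
76 76 lid angle 0.24855733902157434
```

View pics/end.png

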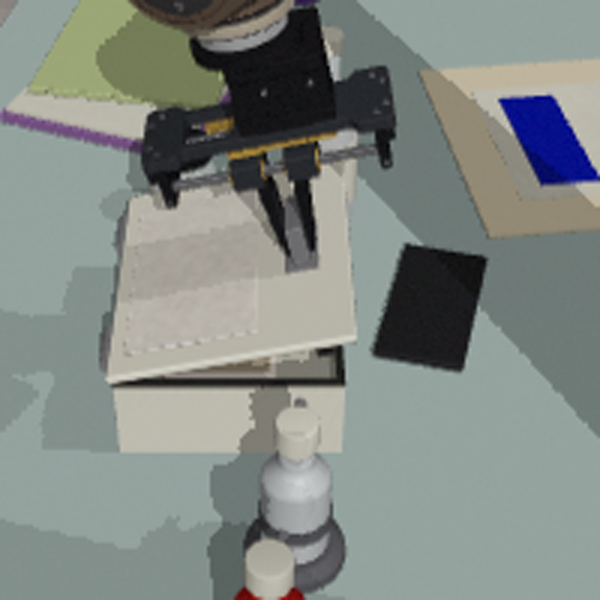

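The side view shows the lid ajar at its front edge (355,340), gripped by the fin at (300,250). The mister's cap is up at (298,435) and the phone is where it was. The lid angle is about 0.23–0.25 rad and the readings are steady, so I hand in.

```bash
python3 -c "
from cell import env
s=env.get_state();print(s['force'],abs(s['joint_vel']).max(),s['finger_gap']);print(env.sign_off())"
```

```text
[ 7.69455709  0.87118393 -8.99563494] 0.0018319104640042599 0.14439006043259786
the job is handed in; nothing more can be done
None
```

I pressed the mister's cap, broke the lid free of its seal and handed the job in at about 12.4 s of the 42 s. The fingers were still holding the lid ajar. No verdict was reported.

- **Mister:** I pressed the grey mister's cap down to its stop, at about 24–34 N against the 6 N it needs. The pictures after release show it back up with the lid still shut.
- **Lid:** I gripped the fin at 55 N and pulled it slowly along the hinge arc. The pull read about 12 N early in the rise and about 7 N by 0.08 rad, with no jump.
- **Final angle:** The commanded tool turn gives about 0.225 rad and a fit to the depth image gives 0.249 rad. They differ slightly, but both are well inside 0.135–0.33 rad, and the gap comes to about 41–45 mm.
- **Steadiness:** Joint speeds were under 0.002 rad/s, and the finger opening held steady at about the fin's 14 mm thickness. The wrist still read about 9 N down and 8 N sideways. That is more than the lid's weight, so some of it is probably strain between the grip and the hinge.
- **Bystanders:** The phone looks unmoved in the last picture. The bottle and jar were mostly hidden by the gripper and arm in that picture, so I did not re-measure them. The planned path stayed clear of both.

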